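# Put the washed board and tumbler away in the drying rack

### The job

Put the washed things away in the wooden drying rack: first slide the small wooden board, on edge, down into the rack's narrow slot until it is fully home on the slot floor between the two end stops, and let go of it. Then stand the steel tumbler upright in the middle of the rack's small raised perch. Leave the jar, the plate and the flip-top container standing where they are on the turntable.

Things in the scene. Friction and masses are not known exactly. Their poses are not given: they have to be found in the camera images.
- board: Small wooden board, plain, 12 mm thick, 140 mm long, 110 mm tall as it stands on edge, about 0.14 kg. Origin: centre of its lower edge face; x through the thickness, y along the 140 mm length, z up to the top edge (110 mm). It starts on edge in the draining stand.
- stand: White plastic draining stand, fixed: a 90 x 170 mm tray with two rails 120 mm long that form a 14.5 mm wide channel along its y axis for the board; channel floor 8 mm and rail tops 38 mm above the counter. Origin: centre of the underside.
- rack: Pale wooden drying rack, fixed: base 184 mm (its x, -81 to +103 mm) by 172 mm (y), 12 mm thick; three upright cheeks 130 mm long, 18 mm thick, tops 52 mm above the counter. The two cheeks beside the origin form the narrow slot (along y); a 34 mm wide slot, not to be used, lies on the -x side, the perch on the +x side. Origin: on the counter under the middle of the narrow slot.
- slot (a point): Middle of the floor of the narrow slot, 12 mm above the counter; axes as the rack's: slot along y, x across it, z up. The slot is 14.4 mm wide and 40 mm deep; its top 10 mm are bevelled and flare to 26.4 mm. End stops across the slot, 16 mm tall above its floor, have their inner faces 78 mm either side of the middle.
- perch (a point): Centre of the top of the raised perch, 60 mm above the counter, 70 mm from the slot's middle along the rack's +x: a flat plate 50 mm (x) by 60 mm (y) on a round post. Axes as the rack's.
- tumbler: Open steel tumbler, 100 mm tall, 54 mm across the foot and 60 mm across the rim, about 0.13 kg, standing upright on the turntable. Origin: centre of its underside; z up to the mouth.
- susan: Lazy susan: a round white plastic turntable, 300 mm across, top 45 mm above the counter, turning stiffly on a fixed grey foot. Origin: on the counter on its axis. The tumbler starts 90 mm from the axis, the jar, plate and container stand around the rest of it, so the middle is empty.
- jar: Bystander: brown glass jar with steel cap, 68 mm across, 110 mm tall, on the turntable. Origin: centre of its underside.
- plate: Bystander: small white ceramic plate, 90 mm across, 14 mm tall, on the turntable. Origin: centre of its underside.
- flipbox: Bystander: square glass container with white flip-top lid, closed, about 72 mm square, 71 mm tall, on the turntable. Origin: centre of its underside.
Things that resemble listed ones, but are neither listed nor needed, are in the scene too. Leave any yellow look-alike of the tumbler alone. There is more than one size of the board; the job needs the larger.

How it is judged:
On the way, in this order (a step that is already met when the one before it is completed fails the run):
1. the board stands fully home in the narrow slot, released, before the tumbler is on the perch (z of board in the frame of slot between -0.004 and 0.004 m and x of board in the frame of slot between -0.005 and 0.005 m and y of board in the frame of slot between -0.012 and 0.012 m and angle between board's own z axis and vertical below 0.1 rad and angle between the x axis of board and the x axis of slot, either way round below 0.1 rad and contact force between the fingers and board below 0.1 N and not (horizontal distance between tumbler and perch below 0.018 m and z of tumbler in the frame of perch between -0.004 and 0.004 m and angle between tumbler's own z axis and vertical below 0.08 rad)), for 0.2 s.
2. the tumbler stands on the perch, released (horizontal distance between tumbler and perch below 0.018 m and z of tumbler in the frame of perch between -0.004 and 0.004 m and angle between tumbler's own z axis and vertical below 0.08 rad and contact force between the fingers and tumbler below 0.1 N), for 0.2 s.
At the end, for the whole second after the job is handed in: Released and at rest: the board on the narrow slot's floor (4 mm in height, 5 mm across, 12 mm along, 0.1 rad of upright and of the slot's direction); the tumbler upright (0.08 rad) on the perch (foot within 4 mm of its top, 18 mm of its centre). Bystanders undisturbed (40 mm, 0.4 rad) (all of step 2 and z of board in the frame of slot between -0.004 and 0.004 m and x of board in the frame of slot between -0.005 and 0.005 m and y of board in the frame of slot between -0.012 and 0.012 m and angle between board's own z axis and vertical below 0.1 rad and angle between the x axis of board and the x axis of slot, either way round below 0.1 rad and linear speed of each of board, tumbler below 0.02 m/s and angular speed of each of board, tumbler below 0.2 rad/s and contact force between the fingers and board below 0.1 N); the robot touches nothing.
It fails at once if the jar, the plate or the flip-top container is shifted by more than 40 mm or tipped by more than 0.4 rad (distance of any of jar, plate, flipbox from where it was at the start of the episode above 0.04 m or angle between any of jar, plate, flipbox's own z axis and vertical above 0.4 rad).
It also fails if it takes over 64 s, if anything falls off the work surface, if the arm or the gripper's body presses on something with over 40 N, if the wrist force passes 120 N, or if a joint passes its speed limit or range.

### The arm

A 6-joint arm with a two-finger parallel gripper is mounted at the origin on the work surface. World frame = base frame: x ahead of the robot, y to its left, z up, the work surface at z = 0. Lengths are in m, angles in rad, forces in N, time in s.
With the tool pointing down it reaches from about 0.375 to 0.9 m from the base axis. Payload 3.1 kg.
Tool frame: the origin (TCP) lies midway between the tips of the shut fingers; the grasp point (between the pads) lies 19 mm behind it; z points along the fingers, y is the line along which they close (so a half turn about z gives the same grasp; the last joint's range is limited). The gripper opens to 87 mm and grips with 3 to 60 N. Pads are 19 mm wide; open, the fingers measure 117 mm over their backs; the gripper's body (75 mm by 190 mm) begins 51 mm behind the grasp point.
Start: joints at [-1.427, 0.527, 1.433, -0, 1.181, -0.178], TCP at [0.198, -0.593, 0.223] pointing down, gripper open.
Joint ranges: [-3.08, 3.08], [-0.75, 2.2], [0.22, 2.44], [-1.43, 4.57], [0, 2.65], [-2.85, 2.85]. Speed limits (rad/s): [2.79, 2.79, 3.14, 3.14, 3.14, 3.14].

### API

Orientations are given as a unit quaternion [x, y, z, w].
In Python, from rig import robot gives the robot as it stands. The module is installed in compiled form; this text tells all that it offers.
- The arm moves only by the tool play_rows, never from a script. Its arguments are lists of equal length, an entry for each row: "gripper": the closure, from -1 (fully open) to 1 (shut); "delta_pos": the shift along the tool's x, y, z in cm, a list of three; "turn": the turn, a rotation vector about the tool's x, y, z in rad, a list of three. A call has 1 to 12 rows; each row is the pose to reach, as a shift and turn from the pose commanded when the call began, along the tool's axes at that moment; what a row does not reach only later rows make up. A row lasts 1/8 s, in which the tool goes at most 62.5 mm and 10.7 degrees, less where a joint would pass 70% of its speed; a pose out of reach is approached as far as the arm can. A call with a gripper value outside its range is refused whole. The fingers move at their own pace and stop on an object; "squeeze" is the grip in N (left out, the last holds). Time passes only in rows, so rows that repeat a pose let the fingers close. It gives the time, the measured TCP pose, the force, the opening and the grip force at its end, in the units of the state.
- robot.get_obs(): the state, without advancing time (a new reading comes with each control period).
- robot.camera(name): name is "side" or "top"; returns a dict with "color" (384x512x3 uint8, red, green, blue), "vfov" (degrees; the focal length in pixels is half the picture's height over the tangent of half this angle, whatever the lens; pixels are square), "cx", "cy" (the principal point, pixels), "k1" (the pictures are not rectified: a ray, as slopes to the right and down, at radius r is drawn at 1 + k1 r^2 times it, then the intrinsics apply), "R" (3x3) and "t" (3): a world point X has camera coordinates R X + t. Camera axes: x right, y down, z forward; pixel columns grow to the right and rows downward; lengths in m; the calibration is good to about 2 mm. A picture is of the moment at which its call begins. There is no depth.
- robot.hand_in(): hands the job in; it is judged then, once.
The state is a dict: "time": time; "q": joint angles; "joint_velocities": joint speeds; "joint_torque": joint torques, N m; "position": TCP position; "tool_rot": TCP orientation; "ft_force": force on the tool from outside, world axes, zero at the start; "moment": the same for the moment, N m; "grip_width": finger opening in m; "grip_force": force on a finger pad.
Only numpy, scipy, OpenCV 4.12 (cv2) and the standard library are available. Lean on these libraries where they do the work, as an engineer would, in place of code of your own. Each camera call takes 0.05 s, during which the arm holds its last target. There are 200 camera calls.

## Working session

There is one attempt and no reset: what is moved stays moved. The work goes in short steps, Python scripts to look and compute and a tool call to move; the robot and the scene stay as the last step left them, time stands still between calls to the robot, and variables do not carry over. Pictures are saved under pics/ and viewed, at most 10 in all, crops included, and the job is handed in when it is done.

Besides the shell and the picture viewer there is one more tool, called after ">>>" as a command line: name --argument value ..., lists and objects as JSON in quotes. play_rows: Moves the arm, as the interface text tells. Its arguments: {"type":"object","properties":{"gripper":{"type":"array","items":{"type":"number"}},"delta_pos":{"type":"array","items":{"type":"array","items":{"type":"number"}}},"turn":{"type":"array","items":{"type":"array","items":{"type":"number"}}},"squeeze":{"type":"number"}},"required":["gripper","delta_pos","turn"]}

```bash
mkdir -p pics; ls
cat > h.py <<'E'
import numpy as np, cv2
from rig import robot
def cam(n):
    c=robot.camera(n); h=c['color'].shape[0]
    c['f']=h/2/np.tan(np.radians(c['vfov'])/2); return c
def ray(c,u,v):
    f=c['f']; K=np.array([[f,0,c['cx']],[0,f,c['cy']],[0,0,1.]])
    p=cv2.undistortPoints(np.array([[[u,v]]],float),K,np.array([c['k1'],0,0,0,0.]))[0,0]
    R=np.array(c['R']); return -R.T@np.array(c['t']), R.T@np.array([p[0],p[1],1])
def onz(c,u,v,z):
    o,d=ray(c,u,v); return o+d*(z-o[2])/d[2]
def proj(c,X):
    f=c['f']; K=np.array([[f,0,c['cx']],[0,f,c['cy']],[0,0,1.]])
    R=np.array(c['R']);return cv2.projectPoints(np.atleast_2d(X).astype(float),cv2.Rodrigues(R)[0],np.array(c['t'],float),K,np.array([c['k1'],0,0,0,0.]))[0][:,0]
def save(c,n,crop=None,s=1):
    im=c['color'][:,:,::-1]
    if crop: x0,y0,x1,y1=crop; im=im[y0:y1,x0:x1]
    cv2.imwrite('pics/'+n,cv2.resize(np.ascontiguousarray(im),None,fx=s,fy=s,interpolation=cv2.INTER_CUBIC))
E
python3 - <<'E'
from h import *
for n in('top','side'):
    c=cam(n); save(c,n+'0.png',None,1.5); np.save(n+'.npy',c,allow_pickle=True)
    print(n,c['f'],c['k1'],-np.array(c['R']).T@c['t'],np.round(c['R'],2).tolist())
print(robot.get_obs())
E
```

```text
pics
top 346.3814736862662 0.015977090369716812 [ 0.42107567 -0.072199    1.03020015] [[-0.0, -1.0, -0.01], [-1.0, 0.01, -0.09], [0.09, 0.01, -1.0]]
side 445.7485456537301 -0.14406406592766074 [0.47807464 1.04764151 0.89071126] [[-1.0, -0.02, 0.02], [-0.03, 0.58, -0.81], [0.01, -0.81, -0.58]]
{'time': 0.1, 'q': array([-1.42755912e+00,  5.28357788e-01,  1.43377936e+00, -4.06873230e-05,
        1.18140361e+00, -1.78495081e-01]), 'joint_velocities': array([ 0.00018876, -0.00095764, -0.00306072, -0.00049341,  0.00165397,
        0.00119303]), 'joint_torque': array([-5.93239729e-04, -4.40985811e+01, -1.77151161e+01,  6.35828963e-02,
        5.33889164e-02, -3.70081284e-05]), 'position': array([ 0.1975549 , -0.5922556 ,  0.22167731]), 'tool_rot': array([ 9.87087212e-01,  1.60180795e-01, -1.63970238e-06, -9.74230156e-04]), 'ft_force': array([-0.29785186, -0.2310759 , -0.00124004]), 'moment': array([-0.01154052, -0.02362836,  0.01916907]), 'grip_force': 0.0, 'grip_width': 0.08692010219665046}
```

View pics/top0.png

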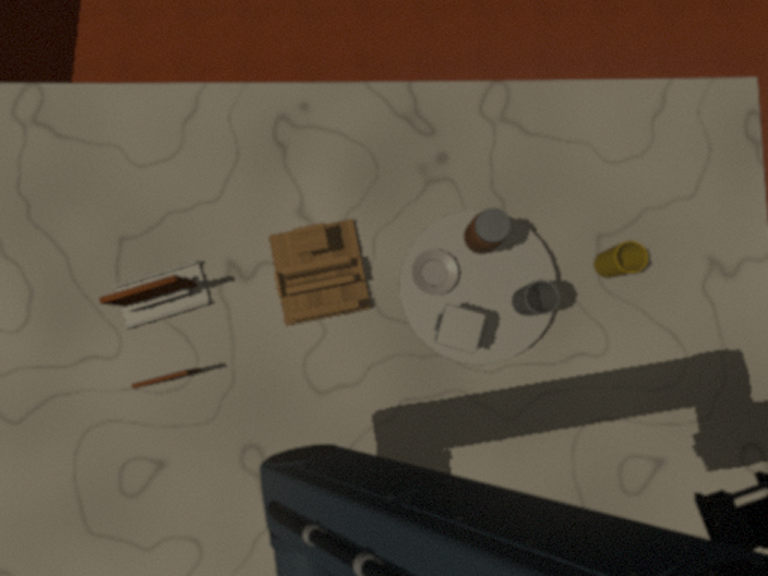

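View pics/side0.png

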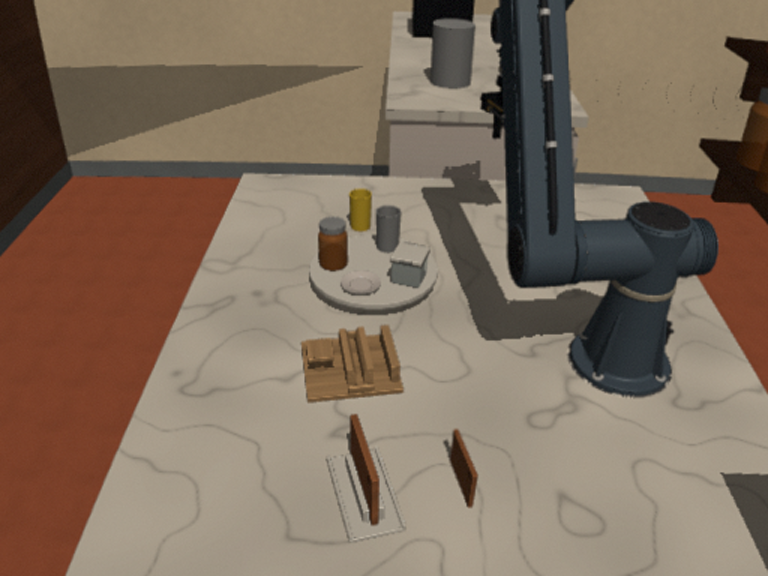

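Top view: the larger board stands in the white stand at about (150,290) in the 1.5x picture, and a smaller loose board is at (165,380). The rack is at (320,272), with the perch on its far (+x) side. The steel tumbler is at (540,297), the yellow look-alike at (622,260). The jar is at (490,228), the plate at (437,272) and the container at (465,327).

I choose the board in the stand and the grey tumbler on the turntable, and check both in a close crop.

Run:
```python
from h import *
t=np.load('top.npy',allow_pickle=True).item(); s=np.load('side.npy',allow_pickle=True).item()
a=cv2.resize(t['color'][130:265,60:255,::-1],None,fx=4,fy=4,interpolation=cv2.INTER_CUBIC)
cv2.imwrite('pics/c1.png',a)
b=cv2.resize(s['color'][210:365,195:340,::-1],None,fx=3.8,fy=3.8,interpolation=cv2.INTER_CUBIC)
d=cv2.resize(t['color'][130:250,260:380,::-1],None,fx=2.0,fy=2.0,interpolation=cv2.INTER_CUBIC)
m=np.zeros((b.shape[0],b.shape[1]+d.shape[1],3),np.uint8); m[:,:b.shape[1]]=b; m[:d.shape[0],b.shape[1]:]=d
print(m.shape); cv2.imwrite('pics/c2.png',m)
hsv=cv2.cvtColor(t['color'],cv2.COLOR_RGB2HSV)
for n,p in dict(board=(90,196),rackw=(205,205),stand=(125,205),boardtop=(75,199)).items(): print(n,t['color'][p[1],p[0]],hsv[p[1],p[0]])
for n,p in dict(b1=(100,193),small=(110,253),slot0=(190,188),tumb=(360,198),jar=(327,150),axis=(322,190)).items():
    print(n,np.round(onz(t,*p,dict(b1=.118,tumb=.145,jar=.155,axis=.045,slot0=.05).get(n,0.08)),3))
```

```text
(589, 791, 3)
board [41 26  6] [ 17 218  41]
rackw [92 68 41] [ 16 141  92]
stand [110 105  91] [ 22  44 110]
boardtop [76 44 21] [ 13 185  76]
b1 [0.511 0.33  0.118]
small [0.351 0.314 0.08 ]
slot0 [0.531 0.105 0.05 ]
tumb [ 0.492 -0.347  0.145]
jar [ 0.615 -0.264  0.155]
axis [ 0.523 -0.271  0.045]
```

View pics/c1.png

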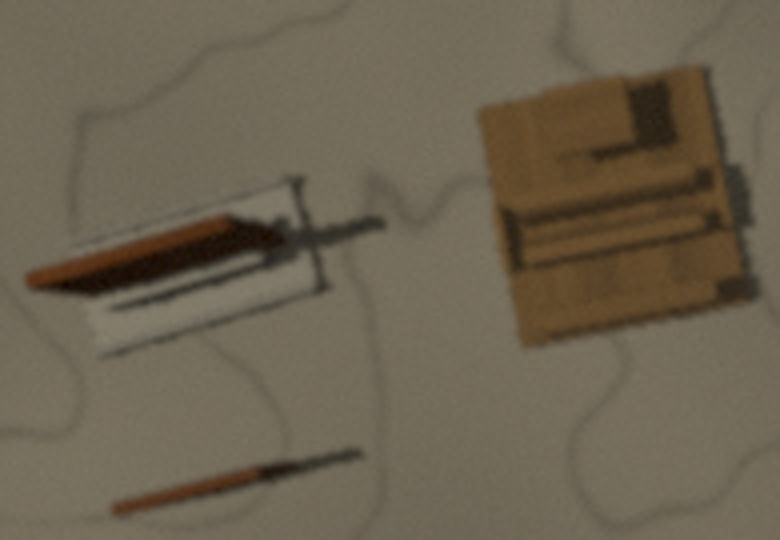

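View pics/c2.png

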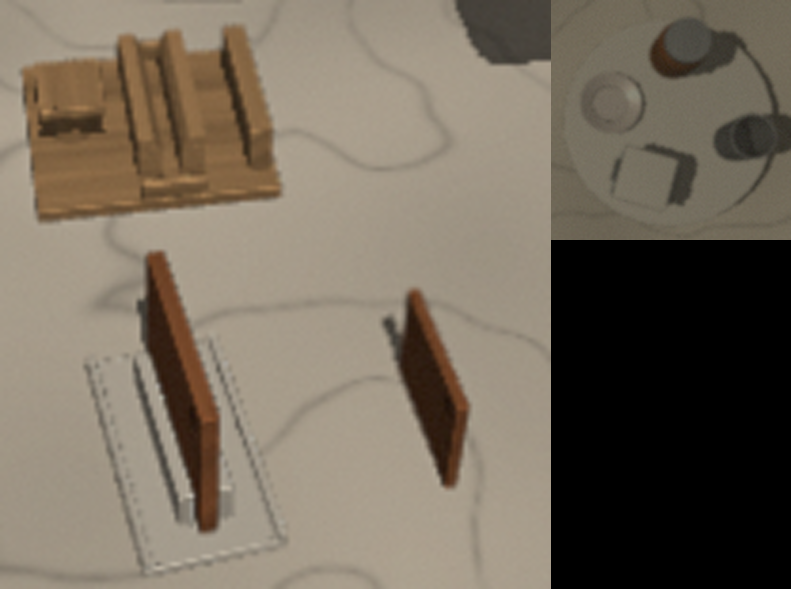

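Run:
```python
from h import *
t=np.load('top.npy',allow_pickle=True).item(); s=np.load('side.npy',allow_pickle=True).item()
def big(c,x0,y0,w,h,k):
    a=c['color'][y0:y0+h,x0:x0+w,::-1].astype(float); a=np.clip(a*255/np.percentile(a,99.5),0,255).astype(np.uint8)
    return cv2.resize(a,None,fx=k,fy=k,interpolation=cv2.INTER_CUBIC)
A=big(t,176,142,76,78,5); B=big(s,197,212,76,60,5)
m=np.zeros((390,760,3),np.uint8); m[:,:380]=A; m[:300,380:]=B
for i in range(0,760,50): cv2.putText(m,str(i),(i,388),0,.3,(255,255,255)); m[-5:,i]=255
for i in range(0,390,50): cv2.putText(m,str(i),(735,i+4),0,.3,(0,255,0)); m[i,-5:]=255
cv2.imwrite('pics/rack.png',m)
# board lit top face
h=cv2.cvtColor(t['color'],cv2.COLOR_RGB2HSV)
roi=np.zeros(h.shape[:2],bool); roi[170:210,55:135]=1
k=(roi&(h[...,1]>150)&(h[...,2]>52)).astype(np.uint8)
n,l,st,ce=cv2.connectedComponentsWithStats(k); i=1+st[1:,4].argmax(); ys,xs=np.nonzero(l==i)
r=cv2.minAreaRect(np.c_[xs,ys].astype(np.float32)); print(st[i],r)
p=cv2.boxPoints(r); P=np.array([onz(t,*q,.118) for q in p]); print(np.round(P,4), np.linalg.norm(np.roll(P,1,0)-P,axis=1))
# long ends mid
e=[np.linalg.norm(P[j]-P[(j+1)%4]) for j in range(4)]; j=int(np.argmin(e[:2]))
a=(P[j]+P[(j+1)%4])/2; b=(P[(j+2)%4]+P[(j+3)%4])/2
print('board c',(a+b)/2,'yawdir',np.arctan2(*(a-b)[[1,0]]))
# side: board mask projected
hs=cv2.cvtColor(s['color'],cv2.COLOR_RGB2HSV)
roi=np.zeros(hs.shape[:2],bool); roi[270:352,225:258]=1
k=(roi&(hs[...,1]>110)).astype(np.uint8); n,l,st,ce=cv2.connectedComponentsWithStats(k); i=1+st[1:,4].argmax(); ys,xs=np.nonzero(l==i); print('side board',st[i])
c=cv2.convexHull(np.c_[xs,ys].astype(np.int32)); print(cv2.approxPolyDP(c,2,True)[:,0].tolist())
# tumbler masks
for c,hh,n,x0,y0,x1,y1 in ((t,h,'top',335,175,390,215),(s,hs,'side',240,130,275,172)):
    g=c['color'][y0:y1,x0:x1].sum(2); print(n); print(np.array2string(g[::2,::2],max_line_width=250))
```

```text
[ 67 185  51  17 178] ((91.98524475097656, 192.95033264160156), (3.6268937587738037, 51.9163932800293), 73.44293212890625)
[[0.4966 0.4177 0.118 ]
 [0.5352 0.288  0.118 ]
 [0.5259 0.285  0.118 ]
 [0.4874 0.4145 0.118 ]] [0.00972533 0.13524655 0.0097727  0.13512273]
board c [0.51124945 0.35131101 0.118     ] yawdir -1.2813265415892676
side board [234 276  18  74 641]
[[249, 349], [234, 301], [236, 276], [251, 317]]
top
[[317 319 320 319 320 310 319 315 318 320 317 318 311 320 314 318 279 166 247 303 306 307 304 304 301 300 304 308]
 [314 320 320 325 316 315 311 318 324 321 315 330 317 316 318 309 305 193 190 289 308 304 302 298 303 302 308 306]
 [320 318 321 323 315 316 315 323 310 316 312 319 310 321 314 314 309 243 158 267 308 306 305 302 307 300 300 308]
 [320 330 319 311 319 320 315 326 317 319 317 316 316 319 315 317 314 282 166 218 300 305 306 300 304 306 302 302]
 [320 323 319 319 322 315 321 318 315 315 320 316 319 314 317 322 313 288 163 202 297 303 302 310 309 304 304 307]
 [322 316 309 321 319 318 314 318 313 323 323 313 301 306 308 313 315 294 176 194 296 307 309 307 304 3
[... 2503 characters left out ...]
213 300 465 457 458 449]
 [344 400 414 437 444 412 174 213 239 240 241 232 214 305 445 434 450 460]
 [418 437 456 460 351 315 168 213 227 243 244 232 211 318 453 459 456 468]
 [457 455 457 463 243 196 173 216 234 241 245 232 206 367 457 462 459 459]
 [456 457 460 462 449 217 178 209 237 244 242 235 205 394 469 454 446 459]
 [459 460 465 459 463 244 179 219 237 246 243 231 207 437 450 424 384 386]
 [459 458 462 459 462 424 176 220 237 247 242 233 317 462 457 457 458 456]
 [456 457 459 457 460 455 293 217 230 239 243 256 455 458 458 458 460 460]
 [463 460 463 454 457 459 454 415 358 315 377 417 462 460 460 465 457 456]
 [463 457 461 461 457 460 459 460 464 462 430 470 460 460 464 464 461 460]]
```

View pics/rack.png

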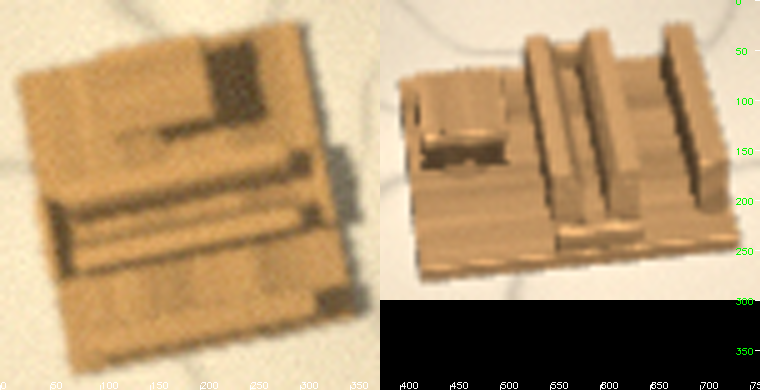

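The crop shows the rack from both cameras, with the slot between the two closely spaced cheeks, the side-view slot near end at about (596,170), and the perch plate at (465,100). The picture's origin is offset per panel. I solve for the rack pose from labelled corners, and check the board against the side view.

```bash
cat > m.py <<'E'
from h import *
from scipy.optimize import least_squares
t=np.load('top.npy',allow_pickle=True).item(); s=np.load('side.npy',allow_pickle=True).item()
S=[((421,280),(103,86,0)),((419,268),(103,86,12)),((738,248),(-81,86,0)),((738,237),(-81,86,12)),((402,78),(103,-86,12)),
((423,131),(95,30,60)),((505,133),(45,30,60)),((727,160),(-77.2,65,52)),((638,165),(-25.2,65,52)),((555,173),(25.2,65,52)),
((667,25),(-59.2,-65,52)),((690,25),(-77.2,-65,52)),((607,32),(-25.2,-65,52)),((527,38),(25.2,-65,52))]
T=[((20,77),(103,86,12)),((301,22),(103,-86,12)),((360,312),(-81,-86,0)),((77,372),(-81,86,0)),((213,122),(45,-30,60)),((203,45),(95,-30,60))]
f=lambda p,o:(np.array(p)+.5)/5-.5+np.array(o)
us=np.array([f(np.array(p)-[380,0],(197,212)) for p,_ in S]); ut=np.array([f(p,(176,142)) for p,_ in T])
Xs=np.array([x for _,x in S])/1e3; Xt=np.array([x for _,x in T])/1e3
def W(q,X):
    c,sn=np.cos(q[2]),np.sin(q[2]); return np.c_[q[0]+c*X[:,0]-sn*X[:,1],q[1]+sn*X[:,0]+c*X[:,1],X[:,2]]
r_s=lambda q:(proj(s,W(q,Xs))-us); r_t=lambda q:(proj(t,W(q,Xt))-ut)
for n,fn in (('side',r_s),('top',r_t),('both',lambda q:np.vstack([r_s(q),r_t(q)]))):
    o=least_squares(lambda q:fn(q).ravel(),[.53,.105,.2],loss='soft_l1',f_scale=.5,x_scale=[.01,.01,.1]); print(n,np.round(o.x,4)); 
print(np.round(np.c_[r_s(o.x)],1).tolist()); print(np.round(r_t(o.x),1).tolist())
print('slot',o.x[:2],'perch',W(o.x,np.array([[.07,0,.06]])))
# board in side view
a=-1.2813; q=[.51125,.3513,a+np.pi/2]
print(np.round(proj(s,W(q,np.array([[x,y,z] for z in(.118,.008) for x in(.006,-.006) for y in(.07,-.07)]))),1).tolist())
# tumbler rim
print('tumbler side rim px', np.round(proj(s,[[.492,-.347,.145],[.492,-.347,.045]]),1),np.round(proj(t,[[.492,-.347,.145],[.492,-.347,.045]]),1))
E
python3 m.py
```

```text
side [0.547  0.0453 0.184 ]
top [0.5433 0.0413 0.1901]
both [0.5466 0.0434 0.1823]
[[-0.3, -0.0], [-0.1, -0.7], [0.4, 0.3], [0.6, -0.5], [-0.2, -1.1], [-0.2, 0.6], [0.9, -1.3], [0.7, -0.3], [0.3, 0.3], [-0.8, 0.3], [-0.5, -0.7], [0.7, -1.2], [0.5, -1.2], [0.1, -1.0]]
[[-0.9, -1.4], [-0.4, -1.0], [-0.8, 1.6], [-1.1, 0.4], [0.7, -1.6], [-0.5, -3.2]]
slot [0.54659096 0.04338934] perch [[0.61543106 0.05607952 0.06      ]]
[[248.9, 319.0], [234.5, 274.5], [254.2, 318.0], [239.3, 273.6], [248.5, 349.0], [235.0, 304.8], [253.5, 348.0], [239.6, 303.9]]
tumbler side rim px [[259.1 140.2]
 [258.5 164.4]] [[359.8 197.9]
 [348.9 200.8]]
```

```bash
cat > g.py <<'E'
import sys; from h import *
from scipy.spatial.transform import Rotation as Ro
def go(x,y,z,ang):
    o=robot.get_obs(); R=Ro.from_quat(o['tool_rot'])
    G=Ro.from_matrix(np.array([[np.cos(ang),np.sin(ang),0],[np.sin(ang),-np.cos(ang),0],[0,0,-1]]))
    print('t',round(o['time'],2),'pos',np.round(o['position'],4),'d_cm',np.round(R.inv().apply(np.array([x,y,z])-o['position'])*100,2),'turn',np.round((R.inv()*G).as_rotvec(),3),'w',round(o['grip_width'],4),'F',np.round(o['ft_force'],1))
if __name__=='__main__': go(*map(float,sys.argv[1:5]))
E
python3 g.py .5 -.2 .3 1.1
```

```text
t 0.1 pos [ 0.1976 -0.5923  0.2217] d_cm [ 41.1  -27.66  -7.77] turn [-0.002 -0.001 -0.778] w 0.0869 F [-0.3 -0.2 -0. ]
```

>>> play_rows --gripper '[-1,-1,-1,-1,-1,-1,-1,-1,-1,-1]' --delta_pos '[[4,-2.7,-3],[8.5,-5.5,-6],[12.5,-8.5,-7.8],[17,-11.5,-7.8],[21,-14,-7.8],[25,-17,-7.8],[29,-20,-7.8],[33,-22.5,-7.8],[37,-25,-7.8],[41,-27.6,-7.8]]' --turn '[[0,0,-0.08],[0,0,-0.16],[0,0,-0.24],[0,0,-0.32],[0,0,-0.4],[0,0,-0.48],[0,0,-0.56],[0,0,-0.63],[0,0,-0.71],[0,0,-0.78]]'

```text
time: 1.35
position: [0.5, -0.2, 0.3002]
tool_rot: [0.851, 0.524, -0.0, -0.0]
ft_force: [0.3, -0.2, 0.4]
grip_width: 0.0871
grip_force: 0.0
```

```bash
python3 g.py .5125 .351 .20 1.86
```

```text
t 1.35 pos [ 0.5    -0.2     0.3002] d_cm [ 49.77 -23.67  10.04] turn [-0.001 -0.    -0.756] w 0.0871 F [ 0.3 -0.2  0.4]
```

>>> play_rows --gripper '[-1,-1,-1,-1,-1,-1,-1,-1,-1,-1,-1,-1]' --delta_pos '[[5,-2.4,0],[10,-4.8,0],[15,-7.1,0],[20,-9.5,0],[25,-11.9,0],[30,-14.3,0],[35,-16.6,2],[40,-19,4],[45,-21.4,6],[49.77,-23.67,8],[49.77,-23.67,10],[49.77,-23.67,10]]' --turn '[[0,0,-0.08],[0,0,-0.15],[0,0,-0.23],[0,0,-0.3],[0,0,-0.38],[0,0,-0.45],[0,0,-0.53],[0,0,-0.6],[0,0,-0.68],[0,0,-0.755],[0,0,-0.755],[0,0,-0.755]]'

```text
time: 2.85
position: [0.5112, 0.3495, 0.1982]
tool_rot: [0.599, 0.801, -0.003, -0.001]
ft_force: [-1.0, -0.0, 0.3]
grip_width: 0.0871
grip_force: 0.0
```

```bash
python3 g.py .5125 .351 .079 1.86
```

```text
t 2.85 pos [0.5112 0.3495 0.1982] d_cm [ 0.12  0.23 11.91] turn [-0.006  0.001 -0.002] w 0.0871 F [-1.  -0.   0.3]
```

>>> play_rows --gripper '[-1,-1,-1,-1,-1,1,1,1,1,1,1,1]' --delta_pos '[[0.1,0.2,3],[0.1,0.2,6],[0.1,0.2,9],[0.1,0.2,11.9],[0.1,0.2,11.9],[0.1,0.2,11.9],[0.1,0.2,11.9],[0.1,0.2,11.9],[0.1,0.2,11.9],[0.1,0.2,11.9],[0.1,0.2,11.9],[0.1,0.2,11.9]]' --turn '[[0,0,0],[0,0,0],[0,0,0],[0,0,0],[0,0,0],[0,0,0],[0,0,0],[0,0,0],[0,0,0],[0,0,0],[0,0,0],[0,0,0]]' --squeeze 25

```text
time: 4.35
position: [0.5148, 0.3511, 0.0815]
tool_rot: [0.599, 0.801, -0.0, -0.0]
ft_force: [-0.0, -0.6, 0.4]
grip_width: 0.0251
grip_force: 0.0
```

```bash
python3 g.py .5125 .351 .26 1.86
```

```text
t 4.35 pos [0.5148 0.3511 0.0815] d_cm [  0.06  -0.22 -17.85] turn [-0.     0.    -0.003] w 0.0251 F [-0.  -0.6  0.4]
```

>>> play_rows --gripper '[1,1,1,1,1]' --delta_pos '[[0,0,0],[0,0,0],[0,0,0],[0,0,0],[0,0,0]]' --turn '[[0,0,0],[0,0,0],[0,0,0],[0,0,0],[0,0,0]]'

```text
time: 4.97
position: [0.5148, 0.3511, 0.0815]
tool_rot: [0.599, 0.801, -0.0, -0.0]
ft_force: [-0.1, 0.3, -0.7]
grip_width: 0.0117
grip_force: 25.0
```

>>> play_rows --gripper '[1,1,1,1,1,1]' --delta_pos '[[0,0,-1],[0,0,-3],[0,0,-6],[0,0,-10],[0,0,-14],[0,0,-14]]' --turn '[[0,0,0],[0,0,0],[0,0,0],[0,0,0],[0,0,0],[0,0,0]]'

```text
time: 5.72
position: [0.5171, 0.3522, 0.2261]
tool_rot: [0.599, 0.801, 0.004, 0.002]
ft_force: [-0.5, -0.0, -1.4]
grip_width: 0.0121
grip_force: 25.0
```

```bash
python3 g.py .5455 .0434 .16 1.753
```

```text
t 5.72 pos [0.5171 0.3522 0.2261] d_cm [-30.44  -6.05   6.51] turn [ 0.009 -0.002  0.104] w 0.0121 F [-0.5 -0.  -1.4]
```

>>> play_rows --gripper '[1,1,1,1,1,1,1,1,1,1]' --delta_pos '[[-5,-1,0],[-10,-2,0],[-15,-3,0],[-20,-4,0],[-25,-5,0],[-28,-5.6,1],[-30.4,-6,3],[-30.4,-6,5],[-30.4,-6,6.5],[-30.4,-6,6.5]]' --turn '[[0,0,0.02],[0,0,0.04],[0,0,0.06],[0,0,0.08],[0,0,0.104],[0,0,0.104],[0,0,0.104],[0,0,0.104],[0,0,0.104],[0,0,0.104]]'

```text
time: 6.98
position: [0.5415, 0.0429, 0.1549]
tool_rot: [0.64, 0.769, -0.001, -0.002]
ft_force: [0.3, 0.4, -0.4]
grip_width: 0.0116
grip_force: 25.0
```

```bash
python3 g.py .5455 .0434 .16 1.753
python3 - <<'E'
from h import *
t=cam('top'); s=cam('side'); np.save('t1.npy',t,allow_pickle=True); np.save('s1.npy',s,allow_pickle=True)
def big(c,x0,y0,w,h,k):
    a=c['color'][y0:y0+h,x0:x0+w,::-1].astype(float); a=np.clip(a*255/np.percentile(a,99.5),0,255).astype(np.uint8)
    return cv2.resize(a,None,fx=k,fy=k,interpolation=cv2.INTER_CUBIC)
A=big(t,170,130,90,95,4); B=big(s,197,170,86,106,5)
m=np.zeros((530,790,3),np.uint8); m[:380,:360]=A; m[:,360:]=B
for i in range(0,790,50): m[-5:,i]=255; cv2.putText(m,str(i),(i,522),0,.3,(255,255,255))
cv2.imwrite('pics/hov.png',m)
o=robot.get_obs(); print(o['position'],o['tool_rot'])
E
```

```text
t 6.97 pos [0.5415 0.0429 0.1549] d_cm [-0.02  0.4  -0.51] turn [-0.004 -0.001  0.   ] w 0.0116 F [ 0.3  0.4 -0.4]
[0.54304089 0.04293513 0.15657151] [ 6.39635940e-01  7.68677996e-01 -9.69043397e-06 -5.00977316e-05]
```

View pics/hov.png

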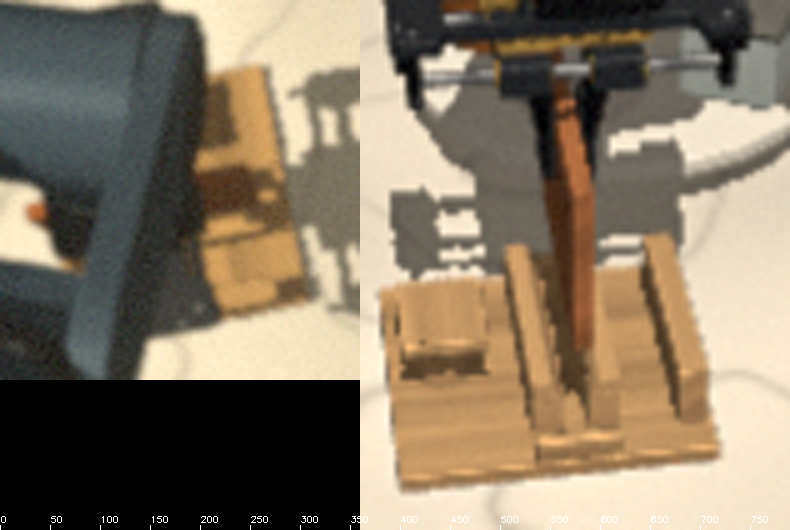

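The side panel shows the held board with its near lower end at about (580,350), just above the slot mouth between the cheeks and slightly to the right (-x) of it. I now measure the front-face centre against the slot line in the same camera.

```bash
cat > e.py <<'E'
from h import *; import sys
s=np.load(sys.argv[1],allow_pickle=True).item()
im=s['color'].astype(int)
for v in (214,220,226,232,236,238,239,240,241,242): print(v,im[v,234:247,0].tolist(),im[v,234:247,2].tolist())
r=1/np.sqrt(1); 
ax=np.array([.983,.1823,0]); ay=np.array([-.1823,.983,0])
p=np.array([.543,.0429,.1566]); 
for z in(.083,.10,.118): print(z,np.round(proj(s,[p*[1,1,0]+ay*.07+ax*k+[0,0,z] for k in(.006,-.006)]),2).tolist())
# slot mouth/cheek inner edges, near end, under fit 'side'
q=np.array([.547,.0453,0])
print('slot near mouth',np.round(proj(s,[q+ay*.065+ax*k+[0,0,.052] for k in(.0252,.0132,-.0132,-.0252)]),2).tolist())
for v in (246,247,248): print(v,im[v,228:252,0].tolist())
E
python3 e.py s1.npy
```

```text
214 [67, 53, 52, 48, 51, 71, 104, 103, 103, 97, 79, 74, 76] [50, 23, 20, 14, 19, 24, 39, 37, 38, 43, 64, 63, 64]
220 [73, 64, 51, 51, 49, 63, 92, 92, 95, 96, 76, 77, 78] [53, 42, 20, 18, 17, 19, 33, 34, 36, 44, 61, 65, 64]
226 [69, 63, 59, 50, 50, 71, 102, 103, 105, 119, 143, 140, 139] [35, 33, 27, 20, 15, 24, 37, 39, 37, 50, 72, 74, 71]
232 [96, 57, 52, 54, 53, 74, 110, 110, 108, 120, 149, 145, 123] [49, 28, 25, 28, 21, 27, 41, 40, 39, 51, 77, 75, 62]
236 [112, 125, 71, 60, 59, 65, 97, 93, 91, 107, 149, 151, 147] [58, 63, 35, 30, 29, 23, 34, 33, 34, 44, 76, 77, 75]
238 [110, 114, 69, 61, 61, 64, 87, 86, 85, 106, 147, 151, 147] [56, 59, 35, 31, 29, 25, 29, 31, 30, 48, 74, 76, 75]
239 [114, 106, 67, 61, 60, 62, 89, 83, 90, 114, 150, 149, 149] [59, 54, 34, 29, 29, 28, 34, 33, 37, 53, 78, 74, 77]
240 [121, 97, 70, 60, 61, 60, 69, 74, 101, 122, 148, 151, 149] [62, 49, 36, 30, 31, 30, 31, 36, 49, 61, 76, 77, 77]
241 [123, 104, 109, 67, 61, 58, 61, 72, 104, 119, 148, 150, 149] [63, 53, 54, 34, 31, 29, 32, 37, 54, 62, 76, 76, 77]
242 [133, 109, 115, 66, 58, 61, 61, 70, 102, 114, 142, 150, 150] [69, 57, 59, 34, 28, 29, 32, 37, 52, 58, 73, 77, 77]
0.083 [[239.03, 238.61], [243.34, 238.23]]
0.1 [[239.0, 233.9], [243.34, 233.53]]
0.118 [[238.97, 228.84], [243.35, 228.46]]
slot near mouth [[230.61, 246.94], [234.85, 246.56], [244.16, 245.72], [248.38, 245.34]]
246 [127, 70, 76, 132, 149, 150, 146, 123, 99, 71, 58, 54, 58, 65, 87, 108, 121, 132, 129, 125, 125, 127, 131, 128]
247 [131, 106, 70, 108, 132, 132, 128, 120, 108, 102, 60, 60, 56, 62, 85, 109, 119, 122, 121, 120, 123, 125, 128, 128]
248 [131, 122, 69, 95, 119, 122, 123, 128, 116, 108, 83, 111, 71, 61, 81, 115, 124, 122, 134, 127, 128, 137, 134, 132]
```

```bash
python3 g.py .5467 .0445 .138 1.755
```

```text
t 7.08 pos [0.543  0.0429 0.1566] d_cm [0.09 0.39 1.86] turn [-0.    -0.    -0.001] w 0.0118 F [ 1.2  0.4 -1.5]
```

>>> play_rows --gripper '[1,1,1,1,1,1]' --delta_pos '[[0.1,0.4,0],[0.1,0.4,1],[0.1,0.4,1.8],[0.1,0.4,1.8],[0.1,0.4,1.8],[0.1,0.4,1.8]]' --turn '[[0,0,0],[0,0,0],[0,0,0],[0,0,0],[0,0,0],[0,0,0]]'

```text
time: 7.82
position: [0.547, 0.0441, 0.1387]
tool_rot: [0.64, 0.768, 0.0, 0.0]
ft_force: [-0.7, -0.1, -0.5]
grip_width: 0.0114
grip_force: 25.0
```

```bash
python3 g.py .5467 .0445 .115 1.755
```

```text
t 7.83 pos [0.547  0.0441 0.1387] d_cm [ 0.04 -0.02  2.37] turn [ 0.     0.    -0.002] w 0.0114 F [-0.7 -0.1 -0.5]
```

>>> play_rows --gripper '[1,1,1,1,1,1,1]' --delta_pos '[[0,0,0.5],[0,0,1],[0,0,1.4],[0,0,1.8],[0,0,2.1],[0,0,2.4],[0,0,2.4]]' --turn '[[0,0,0],[0,0,0],[0,0,0],[0,0,0],[0,0,0],[0,0,0],[0,0,0]]' --squeeze 12

```text
time: 8.7
position: [0.5466, 0.0442, 0.1143]
tool_rot: [0.64, 0.768, -0.0, -0.0]
ft_force: [0.3, -0.4, -1.3]
grip_width: 0.012
grip_force: 12.0
```

```bash
python3 g.py .5467 .0445 .085 1.755
```

```text
t 8.7 pos [0.5466 0.0442 0.1143] d_cm [0.02 0.02 2.93] turn [-0.    -0.    -0.002] w 0.012 F [ 0.3 -0.4 -1.3]
```

Bottom is at about 41 mm, inside the bevel, with no contact force. Going on down.

>>> play_rows --gripper '[1,1,1,1,1,1,1,1,1]' --delta_pos '[[0,0,0.4],[0,0,0.8],[0,0,1.2],[0,0,1.6],[0,0,2],[0,0,2.3],[0,0,2.6],[0,0,2.8],[0,0,2.8]]' --turn '[[0,0,0],[0,0,0],[0,0,0],[0,0,0],[0,0,0],[0,0,0],[0,0,0],[0,0,0],[0,0,0]]'

```text
time: 9.82
position: [0.5467, 0.0442, 0.0864]
tool_rot: [0.64, 0.768, -0.0, -0.0]
ft_force: [-0.3, 0.1, -1.2]
grip_width: 0.0122
grip_force: 12.0
```

>>> play_rows --gripper '[1,1,1,1,1]' --delta_pos '[[0,0,0.1],[0,0,0.2],[0,0,0.3],[0,0,0.4],[0,0,0.4]]' --turn '[[0,0,0],[0,0,0],[0,0,0],[0,0,0],[0,0,0]]'

```text
time: 10.45
position: [0.547, 0.0442, 0.0849]
tool_rot: [0.64, 0.769, 0.0, 0.001]
ft_force: [-3.9, -0.5, 14.7]
grip_width: 0.0119
grip_force: 12.0
```

Contact with the floor came at the expected height. Releasing and rising.

>>> play_rows --gripper '[1,-1,-1,-1,-1,-1,-1,-1,-1,-1]' --delta_pos '[[0,0,-0.2],[0,0,-0.3],[0,0,-0.3],[0,0,-0.3],[0,0,-0.3],[0,0,-1],[0,0,-4],[0,0,-8],[0,0,-12],[0,0,-16]]' --turn '[[0,0,0],[0,0,0],[0,0,0],[0,0,0],[0,0,0],[0,0,0],[0,0,0],[0,0,0],[0,0,0],[0,0,0]]'

```text
time: 11.7
position: [0.5466, 0.0442, 0.2443]
tool_rot: [0.64, 0.768, 0.0, 0.0]
ft_force: [-0.0, -0.9, 0.3]
grip_width: 0.086
grip_force: 0.0
```

```bash
python3 g.py .46 -.2 .27 1.0
python3 - <<'E'
from h import *
s=cam('side'); np.save('s2.npy',s,allow_pickle=True); save(s,'s2.png',(195,150,295,280),4)
E
```

```text
t 11.7 pos [0.5466 0.0442 0.2443] d_cm [-22.45 -12.93  -2.57] turn [ 0.001 -0.     0.753] w 0.086 F [-0.  -0.9  0.3]
```

View pics/s2.png

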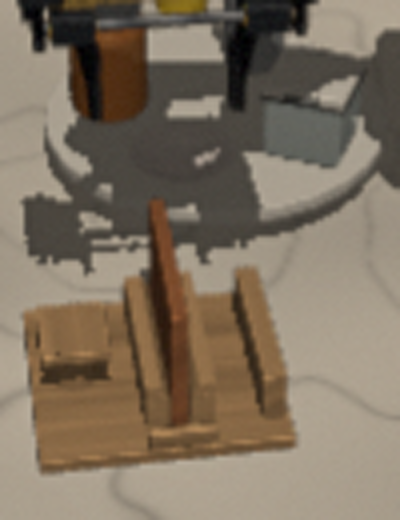

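The board sits in the narrow slot, with its lower near edge at about (178,425), down behind the end stop, upright and released. Next the tumbler.

```bash
python3 g.py .4945 -.347 .25 1.0
```

```text
t 11.75 pos [0.5499 0.044  0.2499] d_cm [-3.745e+01 -1.254e+01 -3.000e-02] turn [ 0.011 -0.001  0.753] w 0.086 F [ 1.  -1.4  3. ]
```

>>> play_rows --gripper '[-1,-1,-1,-1,-1,-1,-1,-1,-1,-1]' --delta_pos '[[-4,-1.4,-1],[-9,-3,-1],[-14,-4.7,-1],[-19,-6.4,-1],[-24,-8,-1],[-29,-9.7,-1],[-34,-11.4,-0.5],[-37.4,-12.4,0],[-37.4,-12.4,0],[-37.4,-12.4,0]]' --turn '[[0,0,0.09],[0,0,0.18],[0,0,0.28],[0,0,0.38],[0,0,0.48],[0,0,0.58],[0,0,0.68],[0,0,0.753],[0,0,0.753],[0,0,0.753]]'

```text
time: 13.0
position: [0.4922, -0.3453, 0.2425]
tool_rot: [0.878, 0.479, 0.0, -0.001]
ft_force: [0.4, -0.8, -0.2]
grip_width: 0.0875
grip_force: 0.0
```

```bash
python3 g.py .4945 -.347 .093 1.0
```

```text
t 13.0 pos [ 0.4922 -0.3453  0.2425] d_cm [-0.03  0.3  14.95] turn [-0.001 -0.001  0.   ] w 0.0875 F [ 0.4 -0.8 -0.2]
```

>>> play_rows --gripper '[-1,-1,-1,-1,-1,-1,1,1,1,1,1,1]' --delta_pos '[[0,0.3,4],[0,0.3,8],[0,0.3,10],[0,0.3,12.5],[0,0.3,14.9],[0,0.3,14.9],[0,0.3,14.9],[0,0.3,14.9],[0,0.3,14.9],[0,0.3,14.9],[0,0.3,14.9],[0,0.3,14.9]]' --turn '[[0,0,0],[0,0,0],[0,0,0],[0,0,0],[0,0,0],[0,0,0],[0,0,0],[0,0,0],[0,0,0],[0,0,0],[0,0,0],[0,0,0]]' --squeeze 15

```text
time: 14.5
position: [0.4952, -0.3479, 0.0942]
tool_rot: [0.878, 0.479, 0.0, 0.0]
ft_force: [-1.2, 0.6, 5.7]
grip_width: 0.0579
grip_force: 14.9
```

```bash
python3 g.py .4945 -.347 .25 1.0
```

```text
t 14.5 pos [ 0.4952 -0.3479  0.0942] d_cm [  0.04  -0.09 -15.58] turn [ 0.001  0.    -0.   ] w 0.0579 F [-1.2  0.6  5.7]
```

>>> play_rows --gripper '[1,1,1,1,1,1,1]' --delta_pos '[[0,0,0],[0,0,-1],[0,0,-3],[0,0,-7],[0,0,-12],[0,0,-16],[0,0,-16]]' --turn '[[0,0,0],[0,0,0],[0,0,0],[0,0,0],[0,0,0],[0,0,0],[0,0,0]]' --squeeze 20

```text
time: 15.38
position: [0.4967, -0.3492, 0.2572]
tool_rot: [0.878, 0.479, 0.001, 0.004]
ft_force: [0.3, -0.3, -2.9]
grip_width: 0.0577
grip_force: 19.9
```

```bash
python3 g.py .6157 .0573 .245 .184
```

```text
t 15.38 pos [ 0.4967 -0.3492  0.2572] d_cm [ 40.64 -11.96   1.05] turn [ 0.008 -0.002  0.816] w 0.0577 F [ 0.3 -0.3 -2.9]
```

>>> play_rows --gripper '[1,1,1,1,1,1,1,1,1,1,1,1]' --delta_pos '[[3,-0.9,0],[7,-2.1,0],[11,-3.3,0],[15,-4.4,0],[19,-5.6,0],[23,-6.8,0],[27,-8,0],[31,-9.1,0],[35,-10.3,0],[38.5,-11.3,0.5],[40.6,-12,1],[40.6,-12,1]]' --turn '[[0,0,0.06],[0,0,0.14],[0,0,0.22],[0,0,0.3],[0,0,0.38],[0,0,0.46],[0,0,0.54],[0,0,0.62],[0,0,0.7],[0,0,0.77],[0,0,0.816],[0,0,0.816]]'

```text
time: 16.88
position: [0.6119, 0.0604, 0.2408]
tool_rot: [0.996, 0.093, -0.003, -0.0]
ft_force: [0.0, 0.0, -2.0]
grip_width: 0.058
grip_force: 20.0
```

```bash
python3 g.py .6157 .0573 .13 .184
```

```text
t 16.88 pos [0.6119 0.0604 0.2408] d_cm [ 0.37  0.39 11.07] turn [-0.001  0.005  0.003] w 0.058 F [ 0.  0. -2.]
```

>>> play_rows --gripper '[1,1,1,1,1,1,1,1]' --delta_pos '[[0.3,0.3,0],[0.3,0.3,3],[0.3,0.3,6],[0.3,0.3,9],[0.3,0.3,11],[0.3,0.3,11],[0.3,0.3,11],[0.3,0.3,11]]' --turn '[[0,0,0],[0,0,0],[0,0,0],[0,0,0],[0,0,0],[0,0,0],[0,0,0],[0,0,0]]'

```text
time: 17.88
position: [0.618, 0.0559, 0.1349]
tool_rot: [0.996, 0.092, 0.001, 0.0]
ft_force: [0.6, 0.6, -0.9]
grip_width: 0.0578
grip_force: 20.0
```

```bash
python3 g.py .6157 .0573 .1105 .184;  python3 - <<'E'
from h import *
s=cam('side'); np.save('s3.npy',s,allow_pickle=True); save(s,'s3.png',(190,150,290,280),4)
E
```

```text
t 17.88 pos [0.618  0.0559 0.1349] d_cm [-0.2  -0.18  2.44] turn [ 0.001 -0.003 -0.001] w 0.0578 F [ 0.6  0.6 -0.9]
```

View pics/s3.png

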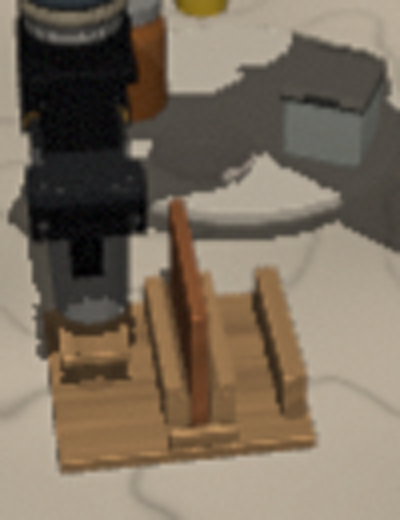

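The tumbler hangs upright over the perch, its foot at about (92,310) and the perch at (95,345). The board still stands home at (195,300). Lowering.

>>> play_rows --gripper '[1,1,1,1,1,1,1]' --delta_pos '[[-0.2,-0.2,0.8],[-0.2,-0.2,1.4],[-0.2,-0.2,1.9],[-0.2,-0.2,2.2],[-0.2,-0.2,2.4],[-0.2,-0.2,2.4],[-0.2,-0.2,2.4]]' --turn '[[0,0,0],[0,0,0],[0,0,0],[0,0,0],[0,0,0],[0,0,0],[0,0,0]]'

```text
time: 18.8
position: [0.6148, 0.058, 0.1096]
tool_rot: [0.996, 0.092, 0.0, 0.0]
ft_force: [0.0, -0.0, -2.2]
grip_width: 0.0576
grip_force: 20.0
```

>>> play_rows --gripper '[1,1,1,1,1]' --delta_pos '[[0,0,0.1],[0,0,0.2],[0,0,0.25],[0,0,0.25],[0,0,0.25]]' --turn '[[0,0,0],[0,0,0],[0,0,0],[0,0,0],[0,0,0]]'

```text
time: 19.42
position: [0.6154, 0.0581, 0.1093]
tool_rot: [0.996, 0.092, 0.001, 0.0]
ft_force: [-2.4, 0.8, 9.5]
grip_width: 0.058
grip_force: 19.8
```

>>> play_rows --gripper '[1,1,-1,-1,-1,-1,-1,-1,-1,-1,-1,-1]' --delta_pos '[[0,0,-0.1],[0,0,-0.15],[0,0,-0.15],[0,0,-0.15],[0,0,-0.15],[0,0,-0.15],[0,0,-0.15],[0,0,-1],[0,0,-3],[0,0,-6],[0,0,-10],[0,0,-15]]' --turn '[[0,0,0],[0,0,0],[0,0,0],[0,0,0],[0,0,0],[0,0,0],[0,0,0],[0,0,0],[0,0,0],[0,0,0],[0,0,0],[0,0,0]]' --squeeze 5

```text
time: 20.92
position: [0.614, 0.058, 0.2581]
tool_rot: [0.996, 0.092, -0.001, -0.0]
ft_force: [-0.3, 0.2, -0.7]
grip_width: 0.0869
grip_force: 0.0
```

>>> play_rows --gripper '[-1,-1,-1,-1]' --delta_pos '[[0,0,0],[0,0,0],[0,0,0],[0,0,0]]' --turn '[[0,0,0],[0,0,0],[0,0,0],[0,0,0]]'

```text
time: 21.42
position: [0.6139, 0.058, 0.2556]
tool_rot: [0.996, 0.092, -0.001, -0.0]
ft_force: [-0.7, -1.0, -0.2]
grip_width: 0.0869
grip_force: 0.0
```

Run:
```python
from h import *
s=cam('side'); save(s,'s4.png',(180,120,300,280),3.6)
```

```text
(no output)
```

View pics/s4.png

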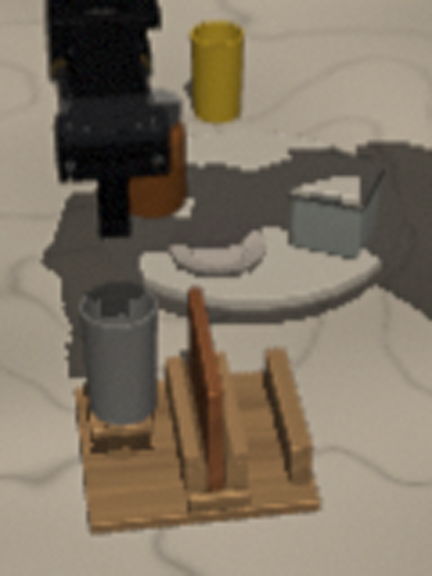

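The tumbler stands upright on the perch, its foot at about (122,415), and the board is home at (210,400). The gripper is clear above, and the jar, plate and container are still standing. Handing in.

```bash
python3 -c "
from rig import robot; print(robot.hand_in())"
```

```text
the job is handed in; nothing more can be done
None
```

The job is handed in: in the last picture the board is home in the narrow slot, the tumbler stands upright on the perch, and the jar, plate and container are still standing on the turntable; hand-in returned no verdict.

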